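Put the straight cutter away in its spring-lid case

TASK

Put the straight router cutter back in its spring-lid steel case: press the thumb latch on the front of the case so the lid pops open, lift the straight cutter out of the drilled wooden block and seat it shank down, fully home, in the empty hole in the case (the tray lies loose in there, so feel for the hole), then press the lid shut until the catch snaps. Work gently, by feel rather than by force, without shoving the case about, and leave the bevel cutter in its block and everything else on the bench alone.

Things in the scene. Friction and masses are not known exactly. Their poses are not given: they have to be found in the camera images.
- case: Dark grey sheet-steel case, loose on the bench, 1.7 kg, 124 deep (x) x 150 wide (y) x 72 mm high when shut. Origin: middle of its underside; x points from the latch (front) to the hinge (back), z up. Base rim 44 mm high, walls 3 mm. In it lies a wooden tray, top at 36 mm; 54 mm either side (y) of its empty hole stand fixed cutters, 22 mm wide, 28 mm above the tray; keys lie 4 mm high behind.
- case_hole (a point): Where the tray's empty hole is when the tray lies centred in the case: 18 mm in front of the case's middle, on the tray's top, 36 mm above the bench (axes as the case). The tray lies loose: it may lie up to 4.5 mm off in x and in y, and shifts under about 3 N sideways, so the hole must be felt for (or looked for). Hole 13 mm in diameter, 31 mm deep, square mouth.
- lid (a joint): Angle of the sprung, damped lid (rad): 0 shut, 1.4 fully open. Unlatched, it rises by itself in about a second; 1 to 3 N at its front edge bring it down. From about 0.07 a bar on its front rides over the latch's hook, taking 8 to 15 N at the middle of the front edge (twice that at mid-lid), and snaps under it in the last 2 mm before the hard stop. Caught, it rests at 0.00 to 0.01.
- lid_front (a point): Point on the outer face of the lid, midway across, 12 mm in from its front edge: the place to press it shut. With the lid shut it lies 112 mm in front of the hinge line, 72 mm above the bench. z axis: outward from the outer face (up when shut). The lid is a shallow tray, 124 x 150 x 28 mm; inside it clears a seated straight cutter by 3 mm.
- lid_hinge (a point): Middle of the lid's hinge line, on the back rim of the base (62 mm behind the case's middle, 44 mm above the bench). Axes turn with the lid: shut, they are those of the case.
- latch (a joint): Angle of the steel thumb latch (rad): 0 at rest, grows as its pad is pressed down, frees the lid at about 0.12 to 0.2, stop at 0.32. Sprung: about 3 N on the middle of the pad to start it, 5 N to free the lid, 7 N to the stop; it springs back when let go.
- latch_pad (a point): Middle of the top face of the latch's ribbed thumb pad, 37 mm above the bench at rest, 92 mm in front of the case's middle. The pad is 30 mm deep by 38 mm wide, level, sticks out in front of the case and goes down 4 mm here to free the lid, 8 mm to the stop.
- block: Loose drilled wooden block, 64 (x) x 150 (y) x 45 mm high, 0.7 kg, with two holes 13 mm in diameter and 31 mm deep, 35 mm to either side of its middle along its length. Origin: middle of its underside. Which hole holds which cutter varies.
- straight_cutter: The cutter to put away: steel shank 12 mm in diameter and 29 mm long, its foot tapered to 10 mm over the last 2.5 mm, below a plain cylindrical fluted head 19 mm in diameter and 30 mm tall; 90 g or so. Origin: centre of the shank's foot; z points up along the axis through the head. Starts shank down in the block, shoulder on the block's top.
- straight_cutter_shoulder (a point): On the straight cutter's axis, 29 mm above the foot: the underside of its head, which rests on the surface when the shank is fully home.
- bevel_cutter: The other cutter in the block, which stays there: same shank, head a 29 mm wide double cone that tapers upward to a 13 mm ball bearing. Origin: centre of the shank's foot, z up.
- tape_measure: Yellow tape measure, 40 x 74 x 66 mm; leave it. Origin: middle of its underside.
- screw_box: Small cardboard box of screws, 52 x 82 x 40 mm; leave it. Origin: middle of its underside.
- sanding_block: Cork sanding block, 65 x 116 x 28 mm; leave it. Origin: middle of its underside.

How it is judged:
By the outcome, as a careful person would: the job done as asked, in the order asked, and still so for the second after the job is handed in, with the robot touching nothing.
It also fails if it takes over 72 s, if anything falls off the work surface, if the arm or the gripper's body presses on something with over 40 N, if the wrist force passes 120 N, or if a joint passes its speed limit or range.

ROBOT

A 6-joint arm with a two-finger parallel gripper is mounted at the origin on the work surface; the furniture and walls round the work are solid. World frame = base frame: x ahead of the robot, y to its left, z up, the work surface at z = 0. Lengths are in m, angles in rad, forces in N, time in s.
With the tool pointing down it reaches from about 0.275 to 0.75 m from the base axis. Payload 10.2 kg.
Tool frame: the origin (TCP) lies midway between the tips of the shut fingers; the grasp point (between the pads) lies ctrl.pinch_z behind it (ctrl.pinch_z is the distance from the TCP to the grasp point, in m); z points along the fingers, y is the line along which they close (so a half turn about z gives the same grasp; the last joint's range is limited). The gripper opens to 85 mm and grips with 20 to 120 N. Pads are 22 mm wide; open, the fingers measure 114 mm over their backs; the gripper's body (76 mm by 85 mm) begins 54 mm behind the grasp point. The pads swing forward as they close: fully open they stand 13 mm farther back than shut.
Start: joints at [-1.461, 0.313, 1.498, -0, 1.331, -0.223], TCP at [0.171, -0.496, 0.231] pointing down, gripper open.
Joint ranges: [-2.94, 2.94], [-0.97, 2.17], [0.19, 2.56], [-1.23, 4.37], [0.02, 3.11], [-2.88, 2.88]. Speed limits (rad/s): [2.39, 2.39, 3.01, 3.14, 3.14, 3.14].

INTERFACE

Orientations are given as a 3x3 rotation matrix whose columns are the frame's x, y, z axes.
In Python, from cell import ctrl gives the robot as it stands.
- The arm moves only by the tool arm_command, never from a script. Its argument "deltas" is a list of rows, each an object with "delta_pos": the shift along the tool's x, y, z in mm, a list of three; "roll": the turn about the tool's z in degrees. In form: [{"delta_pos": [tx, ty, tz], "roll": roll}, ...]. A call has 1 to 5 rows; each row shifts and turns the commanded pose from where the row before left it, along the tool's axes as they then stand; what a row does not reach is not made up. A row lasts 1/10 s, in which the tool goes at most 50 mm and 8.59 degrees, less where a joint would pass 70% of its speed; a pose out of reach is approached as far as the arm can. A call with a gripper value outside its range is refused whole. "fingers" is the closure, from 0 (fully open) to 1 (shut), set as the call begins (left out, the last holds). The fingers move at their own pace and stop on an object; "newtons" is the grip in N (left out, the last holds). Time passes only in rows, so rows that do not move let the fingers close. It gives the time, the measured TCP pose, the force, the opening and the grip force at its end, in the units of the state.
- ctrl.observe(): the state, without advancing time (a new reading comes with each control period).
- ctrl.camera(name): name is "side" or "top"; returns the picture (480x640x3 uint8, blue, green, red); there is no depth.
- ctrl.camera_model(name): a dict with "K" (3x3 intrinsics, pixels), "R" (3x3) and "t" (3): a world point X has camera coordinates R X + t. Camera axes: x right, y down, z forward; pixel columns grow to the right and rows downward; lengths in m; the calibration is good to about 2 mm. A picture is of the moment at which its call begins. camera_model takes no time and is no camera call.
- ctrl.close_job(): hands the job in; it is judged then, once.
The state is a dict: "t": time; "joint_pos": joint angles; "qvel": joint speeds; "joint_torque": joint torques, N m; "position": TCP position; "orientation": TCP orientation; "contact_force": force on the tool from outside, world axes, zero at the start; "torque": the same for the moment, N m; "gripper_width": opening from 0.0 (shut) to 1.0 (fully open); "gripper_force": force on a finger pad.
Only numpy, scipy, OpenCV 4.12 (cv2) and the standard library are available. Lean on these libraries where they do the work, as an engineer would, in place of code of your own. Each camera call takes 0.05 s, during which the arm holds its last target. There are 200 camera calls.

## Working session

There is one attempt and no reset: what is moved stays moved. The work goes in short steps, Python scripts to look and compute and a tool call to move; the robot and the scene stay as the last step left them, time stands still between calls to the robot, and variables do not carry over. Pictures are saved under pics/ and viewed, at most 10 in all, crops included, and the job is handed in when it is done.

Besides the shell and the picture viewer there is one more tool, called after ">>>" as a command line: name --argument value ..., lists and objects as JSON in quotes. arm_command: Moves the arm, as the interface text tells. Its arguments: {"type":"object","properties":{"deltas":{"type":"array"},"fingers":{"type":"number"},"newtons":{"type":"number"}},"required":["deltas"]}

```bash
mkdir -p pics; ls
python3 - <<'E'
from cell import ctrl
import cv2,numpy as np
for n in("top","side"):
    cv2.imwrite(f"pics/{n}0.png",ctrl.camera(n)); m=ctrl.camera_model(n); print(n,np.round(m["K"],1).tolist(),np.round(m["R"],3).tolist(),np.round(m["t"],3).tolist())
s=ctrl.observe();print(s["t"],ctrl.pinch_z,np.round(s["orientation"],3).tolist(),s["contact_force"])
E
```

```text
pics
top [[549.0, 0.0, 322.6], [0.0, 549.0, 240.2], [0.0, 0.0, 1.0]] [[0.021, -1.0, -0.003], [-0.988, -0.021, -0.151], [0.151, 0.006, -0.989]] [-0.007, 0.503, 1.254]
side [[554.1, 0.0, 325.2], [0.0, 554.1, 236.7], [0.0, 0.0, 1.0]] [[0.999, -0.035, -0.024], [-0.037, -0.429, -0.902], [0.021, 0.903, -0.43]] [-0.483, 0.073, 1.396]
0.1 0.0187 [[0.945, 0.327, -0.0], [0.327, -0.945, 0.001], [0.0, -0.001, -1.0]] [-0.33377669  0.13841532  0.56330858]
```

View pics/top0.png

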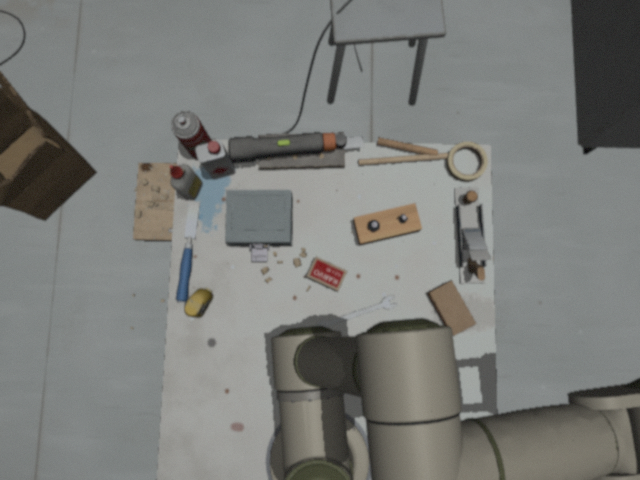

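View pics/side0.png

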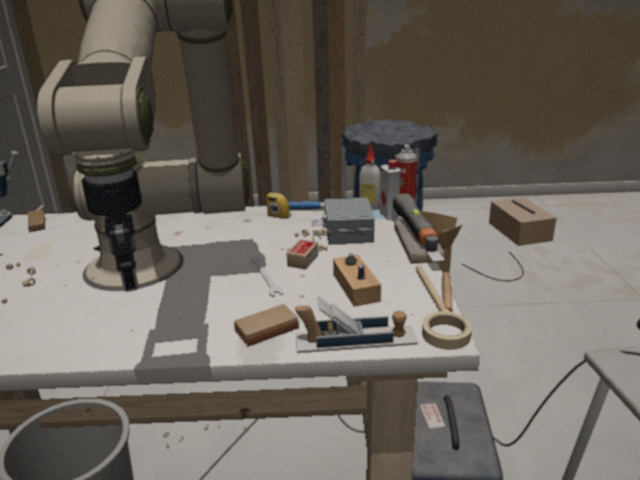

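The top view shows the case at about (259,218) with the latch at (259,253), and the block at (388,224) with cutter heads at (374,226) and (404,218). I'll zoom in to measure.

```bash
cat > h.py <<'E'
from cell import ctrl
import cv2,numpy as np
def ray(n,uv,z):
    m=ctrl.camera_model(n);K,R,t=(np.array(m[k]) for k in"KRt")
    c=-R.T@t; d=R.T@np.linalg.solve(K,[uv[0],uv[1],1.]); return c+d*(z-c[2])/d[2]
def proj(n,X):
    m=ctrl.camera_model(n);K,R,t=(np.array(m[k]) for k in"KRt")
    p=K@(R@np.array(X)+t); return p[:2]/p[2]
def tri(a,b):  # pixels in top, side
    A=[];B=[]
    for n,uv in(("top",a),("side",b)):
        p=ray(n,uv,0);q=ray(n,uv,.1);d=(q-p)/np.linalg.norm(q-p);P=np.eye(3)-np.outer(d,d);A.append(P);B.append(P@p)
    return np.linalg.solve(A[0]+A[1],B[0]+B[1])
def crop(n,x,y,w,h,s): 
    i=ctrl.camera(n) if isinstance(n,str) else n
    return cv2.resize(i[y:y+h,x:x+w],None,fx=s,fy=s,interpolation=cv2.INTER_CUBIC)
E
python3 - <<'E'
from h import *
t=cv2.imread("pics/top0.png");s=cv2.imread("pics/side0.png")
a=crop(t,220,180,100,100,4);b=crop(t,345,180,90,100,4)[:, :360];c=crop(s,310,190,190,50,4)
d=crop(s,315,190,95,50,4)
e=crop(s,320,245,95,60,4)
im=np.zeros((600,800,3),np.uint8)
im[:400,:400]=a;im[:400,400:760]=b;im[400:600,:380]=d;im[400:600,400:780]=e[:200]
cv2.imwrite("pics/crop1.png",im)
E
```

```text
(no output)
```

View pics/crop1.png

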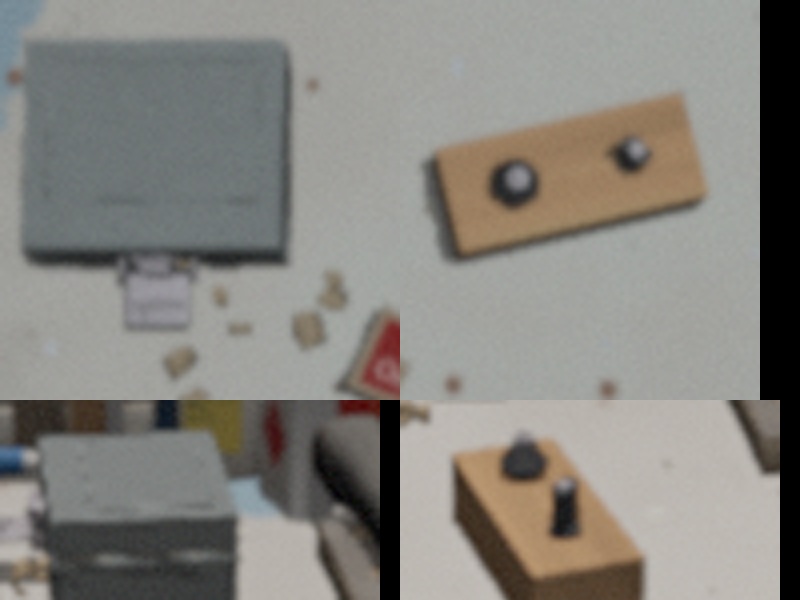

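The crop shows the straight cutter is the narrow one, at about (404,217) in the top view. The latch pad is at about (259,255).

Run:
```python
from h import *
t=cv2.imread("pics/top0.png")
hsv=cv2.cvtColor(t,cv2.COLOR_BGR2HSV)
def top(z,mask,roi):
    x,y,w,h=roi;M=np.zeros_like(mask);M[y:y+h,x:x+w]=mask[y:y+h,x:x+w]
    M=cv2.morphologyEx(M,cv2.MORPH_CLOSE,np.ones((5,5)))
    M=cv2.morphologyEx(M,cv2.MORPH_OPEN,np.ones((5,5)))
    c=max(cv2.findContours(M,0,2)[0],key=cv2.contourArea)
    P=np.array([ray("top",p[0],z)[:2] for p in c])*1000
    r=cv2.minAreaRect(P.astype(np.float32));return r
b=cv2.inRange(hsv,(5,80,110),(25,255,255))
print("block",top(.045,b,(345,190,90,70)))
g=cv2.cvtColor(t,cv2.COLOR_BGR2GRAY)
m=((g<140)*255).astype(np.uint8)
print("case",top(.072,m,(215,180,85,66)))
for uv in((24,40),(288,40),(286,249),(25,249)): print(ray("top",(220+uv[0]/4,180+uv[1]/4),.072))
print("pad",ray("top",(259.3,255),.037))
print("pad corners",[ray("top",(220+u/4,180+v/4),.037)[:2].round(4).tolist() for u,v in((124,326),(191,326))])
print("cut",tri((404,217),(361.5,265.5)),ray("top",(404,217),.075),ray("side",(361.5,265.5),.075))
for X in([0.171,-0.496,0.231],):print(proj("side",X),proj("top",X))
```

```text
block ((544.9935913085938, -147.06649780273438), (62.218719482421875, 147.53314208984375), 14.631068229675293)
case ((559.9328002929688, 164.51223754882812), (153.06301879882812, 182.38504028320312), 1.1925146579742432)
[0.61118121 0.23048832 0.072     ]
[0.61433155 0.07710024 0.072     ]
[0.49161862 0.07461148 0.072     ]
[0.48850992 0.22405005 0.072     ]
pad [0.46498611 0.15145952 0.037     ]
pad corners [[0.4493, 0.1703], [0.4501, 0.1311]]
cut [ 0.55676294 -0.18246487  0.07510278] [ 0.55522202 -0.18245402  0.075     ] [ 0.55833581 -0.18171425  0.075     ]
[130.0258779  283.03617722] [580.34936417 402.19770522]
```

>>> arm_command --deltas '[{"delta_pos": [0,0,0],"roll": 6},{"delta_pos": [0,0,0],"roll": 6},{"delta_pos": [0,0,0],"roll": 6},{"delta_pos": [20,-42,0],"roll": 0},{"delta_pos": [20,-42,0],"roll": 0}]' --fingers 1 --newtons 40

```text
t: 0.6
position: [0.2099, -0.4104, 0.2305]
orientation: [[1.0, 0.017, -0.0], [0.017, -1.0, 0.002], [-0.0, -0.002, -1.0]]
contact_force: [1.1, 0.2, -0.1]
gripper_width: 0.142
gripper_force: 0.0
```

>>> arm_command --deltas '[{"delta_pos": [20,-42,0],"roll": 0},{"delta_pos": [20,-42,0],"roll": 0},{"delta_pos": [20,-42,0],"roll": 0},{"delta_pos": [20,-42,0],"roll": 0},{"delta_pos": [20,-42,0],"roll": 0}]'

```text
t: 1.1
position: [0.3062, -0.1978, 0.2312]
orientation: [[1.0, 0.018, 0.0], [0.018, -1.0, 0.0], [0.0, -0.0, -1.0]]
contact_force: [0.2, 0.3, -0.2]
gripper_width: 0.0
gripper_force: 0.0
```

>>> arm_command --deltas '[{"delta_pos": [20,-42,0],"roll": 0},{"delta_pos": [20,-42,10],"roll": 0},{"delta_pos": [20,-42,20],"roll": 0},{"delta_pos": [20,-42,20],"roll": 0},{"delta_pos": [0,0,0],"roll": 0}]'

```text
t: 1.6
position: [0.382, -0.0265, 0.1796]
orientation: [[1.0, 0.026, -0.004], [0.026, -1.0, 0.003], [-0.004, -0.003, -1.0]]
contact_force: [-0.0, -0.8, 0.6]
gripper_width: 0.001
gripper_force: 0.0
```

>>> arm_command --deltas '[{"delta_pos": [19,-40,10],"roll": 0},{"delta_pos": [19,-40,20],"roll": 0},{"delta_pos": [19,-40,20],"roll": 0},{"delta_pos": [19,-40,20],"roll": 0},{"delta_pos": [0,0,0],"roll": 0}]'

```text
t: 2.1
position: [0.4551, 0.1329, 0.1092]
orientation: [[1.0, 0.022, -0.004], [0.022, -1.0, 0.0], [-0.004, -0.0, -1.0]]
contact_force: [-0.6, -0.3, -0.2]
gripper_width: -0.001
gripper_force: 0.0
```

>>> arm_command --deltas '[{"delta_pos": [0,0,0],"roll": 0}]'

```text
t: 2.2
position: [0.4552, 0.13, 0.1114]
orientation: [[1.0, 0.02, -0.001], [0.02, -1.0, -0.0], [-0.001, 0.0, -1.0]]
contact_force: [-0.8, -0.4, 0.2]
gripper_width: 0.009
gripper_force: 0.0
```

Run:
```python
from h import *
a=crop("top",200,180,100,125,4);b=crop("side",290,150,100,125,4)
cv2.imwrite("pics/c2.png",np.hstack([a,b])); s=ctrl.observe();p=s["position"];print(p,s["contact_force"],proj("top",p),proj("side",p))
```

```text
[0.45550851 0.12902107 0.11244279] [-0.27869526 -0.84089684  0.11325042] [265.30602761 255.21898996] [312.01763427 198.96559696]
```

View pics/c2.png

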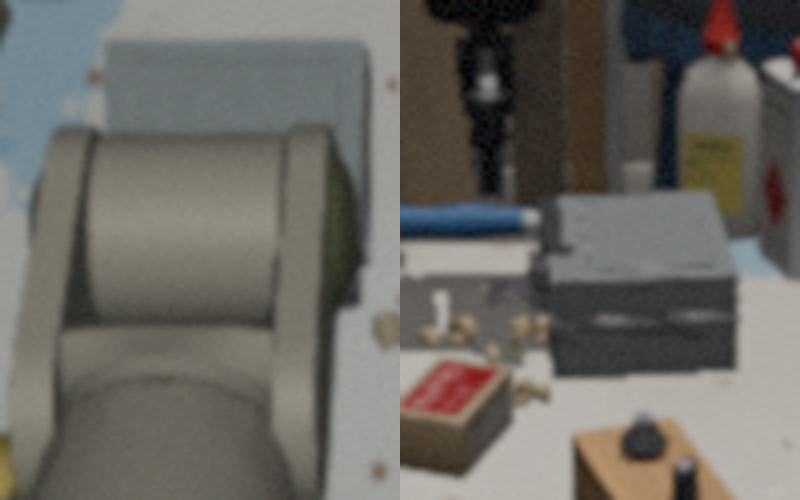

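The fingertip appears at side pixel (312.5,199) and the model predicts (312.0,199.0), so the calibration holds. Next I'll centre over the pad and descend.

>>> arm_command --deltas '[{"delta_pos": [0,-21,20],"roll": 0},{"delta_pos": [0,0,20],"roll": 0},{"delta_pos": [0,0,20],"roll": 0},{"delta_pos": [0,0,8],"roll": 0},{"delta_pos": [0,0,0],"roll": 0}]'

```text
t: 2.8
position: [0.4549, 0.1502, 0.0439]
orientation: [[1.0, 0.017, -0.001], [0.017, -1.0, -0.0], [-0.001, 0.0, -1.0]]
contact_force: [0.6, -0.0, 1.5]
gripper_width: 0.001
gripper_force: 0.0
```

>>> arm_command --deltas '[{"delta_pos": [0,0,2],"roll": 0},{"delta_pos": [0,0,2],"roll": 0},{"delta_pos": [0,0,2],"roll": 0},{"delta_pos": [0,0,1],"roll": 0}]'

```text
t: 3.2
position: [0.4551, 0.1511, 0.0369]
orientation: [[1.0, 0.019, 0.0], [0.019, -1.0, 0.0], [0.0, -0.0, -1.0]]
contact_force: [0.1, -0.5, 2.1]
gripper_width: 0.0
gripper_force: 1.3
```

>>> arm_command --deltas '[{"delta_pos": [0,0,2],"roll": 0},{"delta_pos": [0,0,2],"roll": 0},{"delta_pos": [0,0,1],"roll": 0}]'

```text
t: 3.5
position: [0.455, 0.1512, 0.0319]
orientation: [[1.0, 0.019, 0.0], [0.019, -1.0, -0.0], [0.0, 0.0, -1.0]]
contact_force: [-1.7, -0.1, 5.9]
gripper_width: 0.002
gripper_force: 3.2
```

>>> arm_command --deltas '[{"delta_pos": [0,0,1],"roll": 0},{"delta_pos": [0,0,1],"roll": 0},{"delta_pos": [0,0,0],"roll": 0}]'

```text
t: 3.8
position: [0.4552, 0.1512, 0.0301]
orientation: [[1.0, 0.019, 0.001], [0.019, -1.0, -0.0], [0.001, 0.0, -1.0]]
contact_force: [-2.5, -0.1, 7.8]
gripper_width: 0.004
gripper_force: 3.8
```

Run:
```python
from h import *
a=ctrl.camera("side");b=cv2.imread("pics/side0.png");cv2.imwrite("pics/s3.png",a)
print(np.abs(a[190:245,325:380].astype(int)-b[190:245,325:380]).mean(), np.abs(a[140:190,330:380].astype(int)-b[140:190,330:380]).mean(), ctrl.observe()["contact_force"])
```

```text
28.973333333333333 8.076666666666666 [-2.19078666 -0.20368128  7.70753311]
```

>>> arm_command --deltas '[{"delta_pos": [0,0,0],"roll": 0},{"delta_pos": [0,0,0],"roll": 0},{"delta_pos": [-5,0,-10],"roll": 0},{"delta_pos": [-30,0,-10],"roll": 0},{"delta_pos": [0,0,0],"roll": 0}]'

```text
t: 4.35
position: [0.4175, 0.1507, 0.0505]
orientation: [[1.0, 0.019, -0.001], [0.019, -1.0, 0.0], [-0.001, -0.0, -1.0]]
contact_force: [0.2, 0.2, -0.3]
gripper_width: -0.001
gripper_force: 0.0
```

>>> arm_command --deltas '[{"delta_pos": [-10,35,-40],"roll": 0},{"delta_pos": [-5,45,-40],"roll": 0},{"delta_pos": [0,50,-20],"roll": 0},{"delta_pos": [0,50,0],"roll": 0},{"delta_pos": [10,45,0],"roll": 0}]' --fingers 0.4

```text
t: 4.85
position: [0.4203, -0.0627, 0.1394]
orientation: [[1.0, 0.018, 0.002], [0.018, -1.0, -0.001], [0.002, 0.001, -1.0]]
contact_force: [0.7, 0.6, -0.6]
gripper_width: 0.604
gripper_force: 0.0
```

Run:
```python
from h import *
t=ctrl.camera("top");s=ctrl.camera("side");cv2.imwrite("pics/t4.png",t);cv2.imwrite("pics/s4.png",s)
cv2.imwrite("pics/c4.png",np.hstack([crop(t,215,165,90,115,4.4),crop(s,310,140,90,115,4.4)])); p=ctrl.observe()["position"];print(p)
```

```text
[ 0.42171321 -0.06502383  0.13893516]
```

View pics/c4.png

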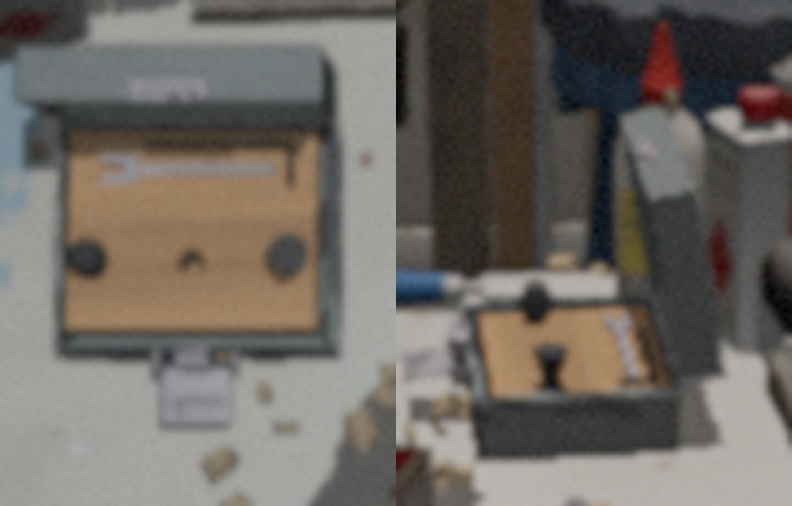

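The lid is open and the tray is visible. The empty hole is at crop (191,263), which is top pixel (258.4,224.8).

Run:
```python
from h import *
c=lambda u,v:(215+u/4.4,165+v/4.4)
print("hole",ray("top",c(191,263),.036))
print("crescent top",ray("top",c(191,250),.036))
print("rim front",ray("top",c(60,346),.044),ray("top",c(334,346),.044))
print("tray front L/R",ray("top",c(64,331),.036),ray("top",c(319,331),.036))
print("pad front corners",ray("top",c(160,427),.037),ray("top",c(235,427),.037))
print("neighbors head top",ray("top",c(87,258),.064),ray("top",c(287,256),.064))
print("expected", [ (x,y) for x,y in [(.5517-.018,.1516)]])
p=(0.5555,-.1815,.075);print(proj("top",p),proj("side",p))
s=cv2.imread("pics/s4.png")
print(ray("side",(361.5,265.5),.075))
```

```text
hole [0.53713026 0.15647435 0.036     ]
crescent top [0.54423962 0.15675071 0.036     ]
rim front [0.48941364 0.223436   0.044     ] [0.49244714 0.07766126 0.044     ]
tray front L/R [0.49871816 0.22310376 0.036     ] [0.50155948 0.08645226 0.036     ]
pad front corners [0.44798681 0.16940406 0.037     ] [0.4488211  0.12948709 0.037     ]
neighbors head top [0.53365297 0.20784343 0.064     ] [0.53690382 0.10255914 0.064     ]
expected [(0.5337, 0.1516)]
[403.58463297 216.87285269] [360.19725705 265.5024553 ]
[ 0.55833581 -0.18171425  0.075     ]
```

>>> arm_command --deltas '[{"delta_pos": [33,30,0],"roll": 0},{"delta_pos": [33,30,0],"roll": 0},{"delta_pos": [33,30,0],"roll": 0},{"delta_pos": [33,30,10],"roll": 0},{"delta_pos": [0,0,0],"roll": 0}]'

```text
t: 5.45
position: [0.5566, -0.1803, 0.1258]
orientation: [[1.0, 0.017, -0.002], [0.017, -1.0, 0.001], [-0.002, -0.001, -1.0]]
contact_force: [-0.8, 1.2, -0.2]
gripper_width: 0.6
gripper_force: 0.0
```

>>> arm_command --deltas '[{"delta_pos": [0,0,0],"roll": 0},{"delta_pos": [0,0,0],"roll": 0}]'

```text
t: 5.65
position: [0.5544, -0.1771, 0.1288]
orientation: [[1.0, 0.019, -0.0], [0.019, -1.0, 0.0], [-0.0, -0.0, -1.0]]
contact_force: [0.8, 0.6, 0.0]
gripper_width: 0.601
gripper_force: 0.0
```

>>> arm_command --deltas '[{"delta_pos": [1.5,5,20],"roll": 0},{"delta_pos": [0,0,25],"roll": 0},{"delta_pos": [0,0,20],"roll": 0},{"delta_pos": [0,0,16],"roll": 0},{"delta_pos": [0,0,0],"roll": 0}]'

```text
t: 6.15
position: [0.5551, -0.1817, 0.0465]
orientation: [[1.0, 0.019, -0.003], [0.019, -1.0, 0.002], [-0.003, -0.002, -1.0]]
contact_force: [-0.3, -0.3, 0.8]
gripper_width: 0.6
gripper_force: 0.0
```

>>> arm_command --deltas '[{"delta_pos": [0,0,0],"roll": 0},{"delta_pos": [0,0,0],"roll": 0},{"delta_pos": [0,0,0],"roll": 0},{"delta_pos": [0,0,0],"roll": 0}]' --fingers 0.9 --newtons 40

```text
t: 6.55
position: [0.5569, -0.1831, 0.049]
orientation: [[1.0, 0.019, 0.002], [0.019, -1.0, -0.001], [0.002, 0.001, -1.0]]
contact_force: [-1.6, 2.4, 6.9]
gripper_width: 0.209
gripper_force: 38.9
```

Run:
```python
from h import *
s=ctrl.camera("side");cv2.imwrite("pics/c5.png",crop(s,320,200,80,110,5)); o=ctrl.observe();print(o["position"],o["contact_force"],o["gripper_width"],o["gripper_force"])
```

```text
[ 0.55686142 -0.18308428  0.04899149] [-2.03617239  2.67606931  7.6723932 ] 0.20857819436535674 38.9149671792984
```

View pics/c5.png

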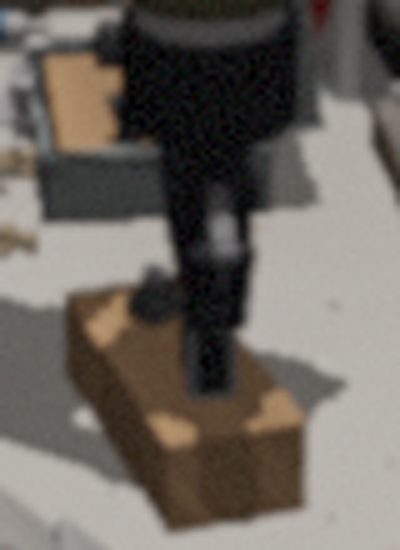

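The fingers hold the straight cutter's head just above the block, with the bevel cutter left alone. Lifting straight up.

>>> arm_command --deltas '[{"delta_pos": [0,0,-5],"roll": 0},{"delta_pos": [0,0,-15],"roll": 0},{"delta_pos": [0,0,-20],"roll": 0},{"delta_pos": [0,0,-25],"roll": 0},{"delta_pos": [0,0,-15],"roll": 0}]'

```text
t: 7.1
position: [0.5568, -0.1833, 0.1297]
orientation: [[1.0, 0.019, 0.002], [0.019, -1.0, -0.001], [0.002, 0.001, -1.0]]
contact_force: [0.3, 1.0, -0.1]
gripper_width: 0.208
gripper_force: 39.1
```

>>> arm_command --deltas '[{"delta_pos": [0,0,0],"roll": 0},{"delta_pos": [0,0,0],"roll": 0}]'

```text
t: 7.3
position: [0.5561, -0.183, 0.1271]
orientation: [[1.0, 0.019, -0.0], [0.019, -1.0, 0.0], [-0.0, -0.0, -1.0]]
contact_force: [0.5, 1.0, -1.8]
gripper_width: 0.205
gripper_force: 39.2
```

Run:
```python
from h import *
s=ctrl.camera("side");t=ctrl.camera("top");cv2.imwrite("pics/s6.png",s);cv2.imwrite("pics/t6.png",t);a=crop(s,310,180,100,125,4)
cv2.imwrite("pics/c6.png",np.hstack([a,crop(t,345,165,100,125,4)])); o=ctrl.observe();print(o["position"],o["contact_force"],o["gripper_width"],o["gripper_force"],proj("side",o["position"]))
```

```text
[ 0.55585698 -0.18282823  0.12635004] [ 0.58930951 -0.39705913 -0.85758463] 0.20633638728034706 39.152376651763916 [360.4923718  244.72408222]
```

View pics/c6.png

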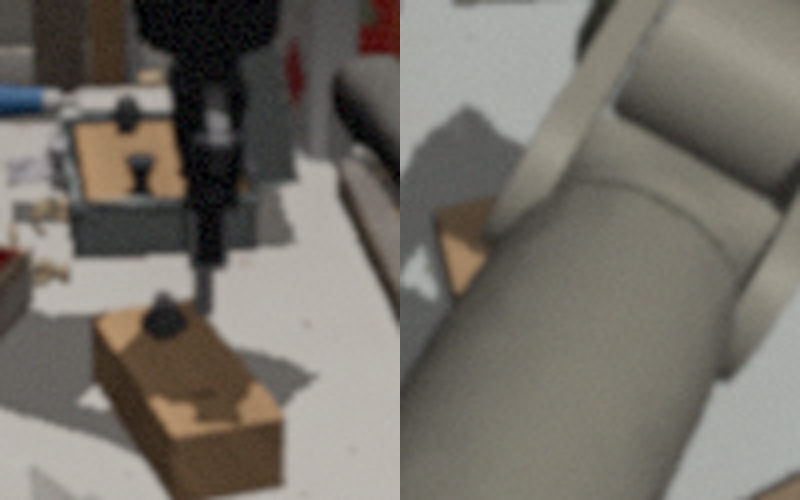

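The cutter is held upright with the block undisturbed. The shank foot is at side pixel (361,258), in line with the TCP. Next I'll carry it to above the hole.

>>> arm_command --deltas '[{"delta_pos": [-6,-42,0],"roll": 0},{"delta_pos": [-6,-42,0],"roll": 0},{"delta_pos": [-2,-42,0],"roll": 0},{"delta_pos": [0,-42,0],"roll": 0},{"delta_pos": [0,-42,0],"roll": 0}]'

```text
t: 7.9
position: [0.5377, 0.0283, 0.1266]
orientation: [[1.0, 0.018, -0.001], [0.018, -1.0, 0.0], [-0.001, -0.0, -1.0]]
contact_force: [0.2, 0.6, 0.2]
gripper_width: 0.206
gripper_force: 39.3
```

>>> arm_command --deltas '[{"delta_pos": [0,-42,0],"roll": 0},{"delta_pos": [0,-42,0],"roll": 0},{"delta_pos": [0,-40,0],"roll": 0},{"delta_pos": [0,0,0],"roll": 0},{"delta_pos": [0,0,0],"roll": 0}]'

```text
t: 8.4
position: [0.5356, 0.1511, 0.1266]
orientation: [[1.0, 0.02, -0.002], [0.02, -1.0, -0.0], [-0.002, 0.0, -1.0]]
contact_force: [-0.2, -0.7, -0.4]
gripper_width: 0.204
gripper_force: 39.3
```

>>> arm_command --deltas '[{"delta_pos": [0,0,0],"roll": 0},{"delta_pos": [0,0,0],"roll": 0}]'

```text
t: 8.6
position: [0.5362, 0.1496, 0.1272]
orientation: [[1.0, 0.017, -0.0], [0.017, -1.0, -0.0], [-0.0, 0.0, -1.0]]
contact_force: [0.5, 0.0, -1.3]
gripper_width: 0.204
gripper_force: 39.3
```

>>> arm_command --deltas '[{"delta_pos": [0,-6,15],"roll": 0},{"delta_pos": [0,0,20],"roll": 0},{"delta_pos": [0,0,17],"roll": 0},{"delta_pos": [0,0,0],"roll": 0},{"delta_pos": [0,0,0],"roll": 0}]'

```text
t: 9.1
position: [0.5363, 0.1561, 0.0759]
orientation: [[1.0, 0.018, 0.0], [0.018, -1.0, 0.0], [0.0, -0.0, -1.0]]
contact_force: [-0.1, -0.3, 0.4]
gripper_width: 0.207
gripper_force: 39.4
```

>>> arm_command --deltas '[{"delta_pos": [0,0,2],"roll": 0},{"delta_pos": [0,0,2],"roll": 0},{"delta_pos": [0,0,1],"roll": 0},{"delta_pos": [0,0,1],"roll": 0},{"delta_pos": [0,0,0],"roll": 0}]'

```text
t: 9.6
position: [0.536, 0.1567, 0.0694]
orientation: [[1.0, 0.019, -0.0], [0.019, -1.0, -0.0], [-0.0, 0.0, -1.0]]
contact_force: [0.1, -0.3, -0.1]
gripper_width: 0.208
gripper_force: 39.4
```

>>> arm_command --deltas '[{"delta_pos": [0,0,1],"roll": 0},{"delta_pos": [0,0,1],"roll": 0},{"delta_pos": [0,0,0],"roll": 0}]'

```text
t: 9.9
position: [0.5366, 0.1567, 0.0686]
orientation: [[1.0, 0.019, 0.002], [0.019, -1.0, 0.0], [0.002, -0.0, -1.0]]
contact_force: [-1.4, -0.9, 9.4]
gripper_width: 0.206
gripper_force: 40.5
```

>>> arm_command --deltas '[{"delta_pos": [0,0,1],"roll": 0},{"delta_pos": [0,0,1],"roll": 0},{"delta_pos": [0,0,0],"roll": 0}]'

```text
t: 10.2
position: [0.5375, 0.1568, 0.0682]
orientation: [[1.0, 0.019, 0.004], [0.019, -1.0, 0.0], [0.004, -0.0, -1.0]]
contact_force: [-3.5, -0.6, 18.7]
gripper_width: 0.208
gripper_force: 41.6
```

Run:
```python
from h import *
s=ctrl.camera("side");cv2.imwrite("pics/s7.png",s)
cv2.imwrite("pics/c7.png",crop(s,310,170,100,90,6)); 
for i in range(4):
    ctrl.camera("side");o=ctrl.observe();print(o["position"].round(4),o["contact_force"].round(2),o["torque"].round(3))
print(proj("side",(.536,.1567,.036)),proj("side",(.536,.1567,.066)))
```

```text
[0.5375 0.1567 0.0682] [-3.63 -1.81 20.73] [-0.139  0.781  0.044]
[0.5375 0.1567 0.0682] [-3.35 -0.87 19.56] [-0.095  0.781  0.002]
[0.5374 0.1568 0.0682] [-3.68 -0.99 20.44] [-0.155  0.827  0.052]
[0.5375 0.1567 0.0681] [-3.7  -1.47 19.25] [-0.142  0.769  0.004]
[341.90437395 219.99567198] [341.78216717 209.98880551]
```

View pics/c7.png

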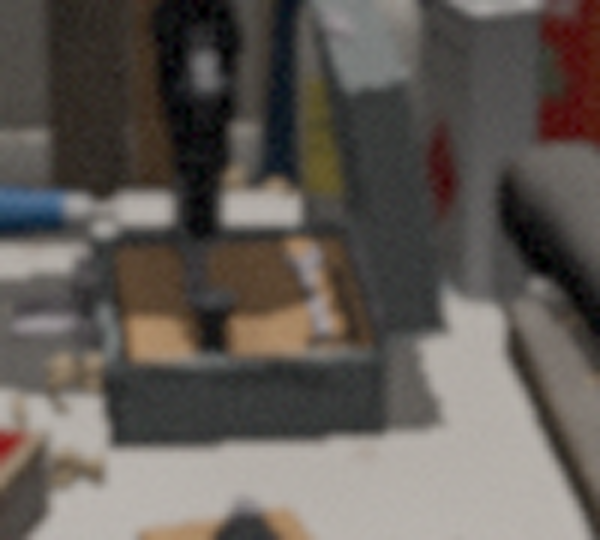

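It is resting on the tray surface, not in the hole. I'll refine the hole estimate from the two fixed cutters beside it, using both saved views.

Run:
```python
from h import *
t=cv2.imread("pics/t4.png");s=cv2.imread("pics/s4.png")
def dark(im,x,y,w,h,th):
    g=cv2.cvtColor(im,cv2.COLOR_BGR2GRAY)[y:y+h,x:x+w].astype(float)
    W=np.clip(th-g,0,None);Y,X=np.mgrid[y:y+h,x:x+w];return (W*X).sum()/W.sum(),(W*Y).sum()/W.sum(),g.min(),np.median(g)
L=dark(t,229,217,12,13,95);R=dark(t,275,217,12,13,95);H=dark(t,253,219,11,9,110)
print(L,R,H)
g=cv2.cvtColor(t,cv2.COLOR_BGR2GRAY);print(g[218:232,251:267])
for z in(.060,.064):print(z,ray("top",L[:2],z)[:2],ray("top",R[:2],z)[:2])
gs=cv2.cvtColor(s,cv2.COLOR_BGR2GRAY)
print(gs[202:232,336:352])
```

```text
(np.float64(233.79684494036167), np.float64(223.52828010773374), np.float64(39.0), np.float64(89.0)) (np.float64(279.4404432132964), np.float64(223.11495844875347), np.float64(64.0), np.float64(95.5)) (np.float64(257.7887323943662), np.float64(223.5399061032864), np.float64(63.0), np.float64(117.0))
[[121 121 122 120 124 125 123 119 121 122 121 121 122 121 121 120]
 [122 124 125 124 122 124 124 122 120 122 123 122 122 120 123 123]
 [124 124 123 124 125 122 118 116 117 121 119 122 121 122 124 120]
 [126 123 122 124 121 115 107 105 105 114 119 126 125 125 122 122]
 [127 123 124 121 115 101  86  74  83  97 115 123 124 122 125 124]
 [124 125 123 119 106  86  68  63  66  81 104 120 125 123 120 118]
 [122 121 120 112  97  74  66  78  82  86  98 114 120 118 119 119]
 [117 120 115 111  96  83  81 100 106  96 103 115 119 119 120 117]
 [120 119 119 116 104  98 101 113 118 111 110 118 119 124 119 121]
 [121 118 121 119 118 114 115 120 117 117 120 124 127 124 124 123]
 [123 125 123 123 123 121 122 124 127 124 125 124 127 126 128 123]
 [125 123 124 124 126 122 126 126 125 125 127 124 126 124 125 
[... 1557 characters left out ...]
  44  44  61  94 122 131 135]
 [142 138 139 136 133 121  82  48  29  23  32  62 100 126 131 134]
 [141 141 138 139 133 121  92  53  21  19  38  77 112 131 133 133]
 [143 141 140 139 137 131 112  65  28  24  49  89 122 132 131 131]
 [146 144 142 139 141 135 117  75  29  27  52 100 129 132 133 132]
 [144 142 142 139 133 129 112  71  32  21  50  90 124 135 132 132]
 [146 143 142 143 133 116  89  61  35  24  45  77 111 128 131 132]
 [144 147 143 139 136 119  99  77  69  61  57  71  95 114 120 122]
 [138 139 138 135 135 130 116 106 103  93  88  86  91  98 101  98]
 [108 112 111 112 113 113 111 110 103  98  94  85  84  83  80  75]
 [ 69  70  69  73  79  81  80  80  81  77  73  72  70  63  58  62]]
```

>>> arm_command --deltas '[{"delta_pos": [0,0,-4],"roll": 0},{"delta_pos": [0,0,0],"roll": 0}]'

```text
t: 10.65
position: [0.5362, 0.1567, 0.0699]
orientation: [[1.0, 0.019, 0.001], [0.019, -1.0, 0.0], [0.001, -0.0, -1.0]]
contact_force: [-0.3, 0.5, -0.7]
gripper_width: 0.21
gripper_force: 39.5
```

>>> arm_command --deltas '[{"delta_pos": [1,0,0],"roll": 0},{"delta_pos": [0,0,1],"roll": 0},{"delta_pos": [0,0,0.5],"roll": 0},{"delta_pos": [0,0,0],"roll": 0}]'

```text
t: 11.05
position: [0.5374, 0.1567, 0.0686]
orientation: [[1.0, 0.019, 0.001], [0.019, -1.0, 0.0], [0.001, -0.0, -1.0]]
contact_force: [-1.6, -1.1, 8.8]
gripper_width: 0.21
gripper_force: 40.2
```

>>> arm_command --deltas '[{"delta_pos": [0.5,0,0.2],"roll": 0},{"delta_pos": [0.5,0,0.2],"roll": 0}]'

```text
t: 11.25
position: [0.5381, 0.1567, 0.0684]
orientation: [[1.0, 0.019, 0.0], [0.019, -1.0, -0.0], [0.0, 0.0, -1.0]]
contact_force: [-5.0, 0.3, 13.2]
gripper_width: 0.205
gripper_force: 40.5
```

>>> arm_command --deltas '[{"delta_pos": [0.5,0,0.2],"roll": 0},{"delta_pos": [0.5,0,0],"roll": 0}]'

```text
t: 11.45
position: [0.5387, 0.1567, 0.0682]
orientation: [[1.0, 0.019, -0.001], [0.019, -1.0, -0.0], [-0.001, 0.0, -1.0]]
contact_force: [-6.0, -1.5, 13.6]
gripper_width: 0.209
gripper_force: 40.6
```

>>> arm_command --deltas '[{"delta_pos": [0,0,-15],"roll": 0},{"delta_pos": [0,0,-25],"roll": 0},{"delta_pos": [0,0,-25],"roll": 0},{"delta_pos": [-25,40,-5],"roll": 0},{"delta_pos": [-30,40,0],"roll": 0}]'

```text
t: 11.95
position: [0.4854, 0.0751, 0.1378]
orientation: [[1.0, 0.021, 0.002], [0.021, -1.0, -0.0], [0.002, 0.0, -1.0]]
contact_force: [1.2, -1.5, -0.8]
gripper_width: 0.201
gripper_force: 39.5
```

>>> arm_command --deltas '[{"delta_pos": [-30,35,0],"roll": 0},{"delta_pos": [-30,35,0],"roll": 0},{"delta_pos": [-35,30,0],"roll": 0},{"delta_pos": [0,0,0],"roll": 0}]'

```text
t: 12.35
position: [0.3895, -0.0281, 0.1369]
orientation: [[1.0, 0.014, -0.002], [0.014, -1.0, 0.0], [-0.002, -0.0, -1.0]]
contact_force: [0.4, -0.1, -0.3]
gripper_width: 0.207
gripper_force: 39.5
```

Run:
```python
from h import *
T=[ctrl.camera("top") for _ in range(4)];t=np.mean(T,0).astype(np.uint8);cv2.imwrite("pics/t8.png",t);g=cv2.cvtColor(t,cv2.COLOR_BGR2GRAY)
print(ctrl.observe()["position"]);print(g[216:232,249:267]);print(g[208:228,394:412])
```

```text
[ 0.39301753 -0.02574371  0.13735787]
[[118 119 118 118 117 119 119 118 119 119 118 120 119 119 120 118 117 117]
 [119 118 118 120 118 118 118 118 118 118 119 120 118 117 119 118 118 117]
 [120 120 120 121 120 120 121 120 121 121 119 120 119 121 119 119 118 118]
 [120 122 121 120 121 121 122 121 120 119 120 120 119 119 119 121 120 120]
 [122 121 120 121 121 121 121 118 117 114 115 117 119 121 120 120 121 119]
 [122 122 122 122 123 122 120 113 104  98 100 109 116 122 123 122 120 121]
 [123 122 121 121 123 120 113  99  83  73  77  92 109 118 122 121 121 120]
 [122 121 120 119 119 115 104  82  64  62  66  77  99 114 119 117 118 118]
 [119 119 119 118 116 112  99  76  71  83  84  82  98 112 118 117 115 116]
 [118 118 117 116 115 112 101  85  92 106 107  98 104 112 116 117 117 117]
 [117 117 118 118 117 115 109 102 103 115 118 109 111 117 119 118 118 119]
 [119 120 121 121 119 120 117 113 114 119 121 119 118 121 121 122 121 122]
 [121 123 121 120 121 122 121 121 119 121 122 124 122 123 123 123 123 123]
 [122 121 123 123 122 122 122 123 122 122 122 122 122 123 123 123 124 123]
 [123 122 12
[... 939 characters left out ...]
129 133 134 134 133 133]
 [131 131 132 132 128 113  89  64  49  51  77 108 125 131 131 132 135 134]
 [133 134 135 134 131 120 102  80  63  59  79 107 126 129 130 132 132 134]
 [134 135 134 133 132 127 114  95  81  80  95 114 128 129 131 131 131 131]
 [133 134 133 132 131 128 122 112 103 104 114 124 129 130 129 132 130 129]
 [133 131 131 131 132 129 128 124 122 123 126 129 130 129 130 129 129 130]
 [131 131 132 131 131 131 130 130 129 127 130 131 131 130 132 132 132 132]
 [131 131 132 132 131 131 130 130 132 131 132 131 132 132 133 132 132 133]
 [131 131 129 131 131 131 132 131 131 132 132 134 134 135 133 134 135 134]
 [132 131 134 131 132 133 134 133 135 135 134 134 135 136 135 134 134 134]]
```

Run:
```python
from h import *
a=ray("top",(258.15,223.7),.036);b=ray("top",(402.15,219.1),.045);print(a,b,a-b, (a-b)[:2]+[.5562,-.1831])
```

```text
[0.53969744 0.15718838 0.036     ] [ 0.5560803  -0.18242085  0.045     ] [-0.01638286  0.33960923 -0.009     ] [0.53981714 0.15650923]
```

>>> arm_command --deltas '[{"delta_pos": [30,-36,0],"roll": 0},{"delta_pos": [30,-36,0],"roll": 0},{"delta_pos": [30,-36,0],"roll": 0},{"delta_pos": [30,-36,0],"roll": 0},{"delta_pos": [29,-35,0],"roll": 0}]'

```text
t: 13.05
position: [0.5391, 0.159, 0.1368]
orientation: [[1.0, 0.021, -0.0], [0.021, -1.0, 0.0], [-0.0, -0.0, -1.0]]
contact_force: [0.4, -0.3, -0.2]
gripper_width: 0.209
gripper_force: 39.5
```

>>> arm_command --deltas '[{"delta_pos": [0,0,0],"roll": 0},{"delta_pos": [0,0,20],"roll": 0},{"delta_pos": [0,0,20],"roll": 0},{"delta_pos": [0,0,15],"roll": 0},{"delta_pos": [0,0,0],"roll": 0}]'

```text
t: 13.55
position: [0.5367, 0.1563, 0.0801]
orientation: [[1.0, 0.02, -0.004], [0.02, -1.0, -0.0], [-0.004, 0.0, -1.0]]
contact_force: [-0.1, 0.6, -0.7]
gripper_width: 0.212
gripper_force: 39.6
```

>>> arm_command --deltas '[{"delta_pos": [0,0,0],"roll": 0},{"delta_pos": [0,0,0],"roll": 0}]'

```text
t: 13.75
position: [0.5385, 0.156, 0.0832]
orientation: [[1.0, 0.019, 0.002], [0.019, -1.0, 0.0], [0.002, -0.0, -1.0]]
contact_force: [0.1, 0.5, -1.1]
gripper_width: 0.205
gripper_force: 39.6
```

>>> arm_command --deltas '[{"delta_pos": [1.3,0,6],"roll": 0},{"delta_pos": [0,0,5],"roll": 0},{"delta_pos": [0,0,1],"roll": 0},{"delta_pos": [0,0,0],"roll": 0},{"delta_pos": [0,0,0],"roll": 0}]'

```text
t: 14.25
position: [0.5394, 0.1557, 0.0704]
orientation: [[1.0, 0.019, 0.0], [0.019, -1.0, 0.0], [0.0, -0.0, -1.0]]
contact_force: [0.3, -0.5, -0.4]
gripper_width: 0.206
gripper_force: 39.6
```

>>> arm_command --deltas '[{"delta_pos": [0,0,1],"roll": 0},{"delta_pos": [0,0,1],"roll": 0},{"delta_pos": [0,0,1],"roll": 0},{"delta_pos": [0,0,0],"roll": 0}]'

```text
t: 14.65
position: [0.5393, 0.1557, 0.0672]
orientation: [[1.0, 0.019, -0.0], [0.019, -1.0, -0.0], [-0.0, -0.0, -1.0]]
contact_force: [-0.1, -0.1, -0.3]
gripper_width: 0.206
gripper_force: 39.6
```

>>> arm_command --deltas '[{"delta_pos": [0,0,2],"roll": 0},{"delta_pos": [0,0,2],"roll": 0},{"delta_pos": [0,0,0],"roll": 0}]'

```text
t: 14.95
position: [0.5392, 0.1557, 0.063]
orientation: [[1.0, 0.019, -0.0], [0.019, -1.0, 0.0], [-0.0, -0.0, -1.0]]
contact_force: [0.3, 0.3, -0.6]
gripper_width: 0.208
gripper_force: 39.6
```

>>> arm_command --deltas '[{"delta_pos": [0,0,2],"roll": 0},{"delta_pos": [0,0,2],"roll": 0},{"delta_pos": [0,0,0],"roll": 0}]'

```text
t: 15.25
position: [0.5392, 0.1557, 0.059]
orientation: [[1.0, 0.019, -0.0], [0.019, -1.0, 0.0], [-0.0, -0.0, -1.0]]
contact_force: [-0.5, -0.5, -0.1]
gripper_width: 0.208
gripper_force: 39.6
```

>>> arm_command --deltas '[{"delta_pos": [0,0,4],"roll": 0},{"delta_pos": [0,0,4],"roll": 0},{"delta_pos": [0,0,0],"roll": 0}]'

```text
t: 15.55
position: [0.5391, 0.1557, 0.0507]
orientation: [[1.0, 0.019, -0.001], [0.019, -1.0, 0.0], [-0.001, -0.0, -1.0]]
contact_force: [0.8, -0.1, -1.1]
gripper_width: 0.206
gripper_force: 39.5
```

>>> arm_command --deltas '[{"delta_pos": [0,0,4],"roll": 0},{"delta_pos": [0,0,4],"roll": 0},{"delta_pos": [0,0,1],"roll": 0},{"delta_pos": [0,0,0],"roll": 0}]'

```text
t: 15.95
position: [0.5392, 0.1557, 0.0421]
orientation: [[1.0, 0.019, -0.0], [0.019, -1.0, -0.0], [-0.0, -0.0, -1.0]]
contact_force: [-0.9, 1.2, -0.3]
gripper_width: 0.207
gripper_force: 39.5
```

>>> arm_command --deltas '[{"delta_pos": [0,0,1],"roll": 0},{"delta_pos": [0,0,1],"roll": 0},{"delta_pos": [0,0,0.5],"roll": 0},{"delta_pos": [0,0,0],"roll": 0}]'

```text
t: 16.35
position: [0.5393, 0.1557, 0.04]
orientation: [[1.0, 0.019, 0.0], [0.019, -1.0, -0.0], [0.0, 0.0, -1.0]]
contact_force: [-1.7, 0.0, 1.2]
gripper_width: 0.206
gripper_force: 39.7
```

>>> arm_command --deltas '[{"delta_pos": [0,0,0.7],"roll": 0},{"delta_pos": [0,0,0],"roll": 0}]'

```text
t: 16.55
position: [0.5394, 0.1557, 0.0399]
orientation: [[1.0, 0.019, 0.0], [0.019, -1.0, -0.0], [0.0, 0.0, -1.0]]
contact_force: [-4.8, -0.7, 8.1]
gripper_width: 0.207
gripper_force: 40.5
```

>>> arm_command --deltas '[{"delta_pos": [0,0,0],"roll": 0},{"delta_pos": [0,0,0],"roll": 0},{"delta_pos": [0,0,0],"roll": 0}]' --fingers 0.6

```text
t: 16.85
position: [0.5393, 0.1557, 0.039]
orientation: [[1.0, 0.019, -0.0], [0.019, -1.0, 0.0], [-0.0, -0.0, -1.0]]
contact_force: [0.8, 0.3, -0.2]
gripper_width: 0.403
gripper_force: 0.0
```

>>> arm_command --deltas '[{"delta_pos": [0,0,-10],"roll": 0},{"delta_pos": [0,0,-35],"roll": 0},{"delta_pos": [0,0,-40],"roll": 0},{"delta_pos": [-10,0,-40],"roll": 0},{"delta_pos": [-10,0,-40],"roll": 0}]'

```text
t: 17.35
position: [0.5189, 0.1553, 0.2064]
orientation: [[1.0, 0.019, 0.001], [0.019, -1.0, 0.0], [0.001, -0.0, -1.0]]
contact_force: [0.1, 0.5, 0.1]
gripper_width: 0.398
gripper_force: 0.0
```

>>> arm_command --deltas '[{"delta_pos": [0,0,-20],"roll": 0},{"delta_pos": [0,0,0],"roll": 0}]' --fingers 1

```text
t: 17.55
position: [0.5202, 0.1555, 0.228]
orientation: [[1.0, 0.019, 0.007], [0.019, -1.0, 0.0], [0.007, -0.0, -1.0]]
contact_force: [-0.3, -0.7, -0.4]
gripper_width: 0.071
gripper_force: 0.0
```

Run:
```python
from h import *
s=ctrl.camera("side");cv2.imwrite("pics/c9.png",crop(s,310,140,100,100,5)); print(ctrl.observe()["position"])
s0=np.array([.539,.1557])
for z in(.036,.066):print(proj("side",(*s0,z)))
# lid contact point path (world), hinge
```

```text
[0.51962201 0.1553556  0.22559328]
[343.00965237 220.10180158]
[342.8967602  210.09031034]
```

View pics/c9.png

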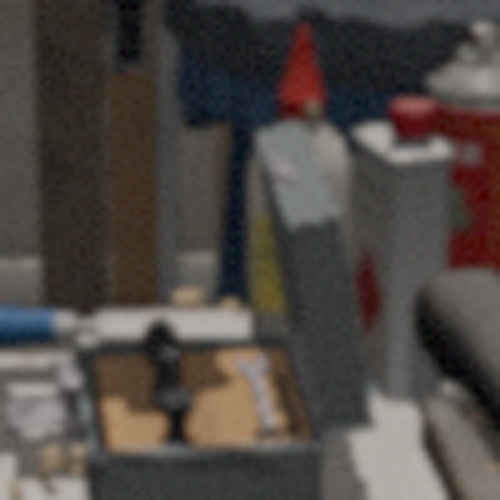

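The straight cutter stands seated between its neighbours at crop (168,390), with the lid open behind. Now I'll go over and behind the lid.

>>> arm_command --deltas '[{"delta_pos": [41,2.5,0],"roll": 0},{"delta_pos": [41,2.5,0],"roll": 0},{"delta_pos": [42,2.5,0],"roll": 0},{"delta_pos": [0,0,0],"roll": 0},{"delta_pos": [0,0,0],"roll": 0}]'

```text
t: 18.1
position: [0.6432, 0.1499, 0.2216]
orientation: [[1.0, 0.018, -0.004], [0.018, -1.0, -0.0], [-0.004, 0.0, -1.0]]
contact_force: [-0.1, 1.6, -0.1]
gripper_width: -0.0
gripper_force: 0.0
```

>>> arm_command --deltas '[{"delta_pos": [0,0,0],"roll": 0},{"delta_pos": [0,0,0],"roll": 0}]'

```text
t: 18.3
position: [0.6427, 0.1504, 0.2246]
orientation: [[1.0, 0.019, 0.0], [0.019, -1.0, 0.0], [0.0, -0.0, -1.0]]
contact_force: [0.1, -0.3, 0.6]
gripper_width: -0.004
gripper_force: 0.0
```

>>> arm_command --deltas '[{"delta_pos": [0,0,25],"roll": 0},{"delta_pos": [0,0,30],"roll": 0},{"delta_pos": [0,0,19],"roll": 0},{"delta_pos": [0,0,0],"roll": 0}]'

```text
t: 18.7
position: [0.6417, 0.1502, 0.148]
orientation: [[1.0, 0.019, -0.005], [0.019, -1.0, -0.0], [-0.005, 0.0, -1.0]]
contact_force: [-0.9, 0.3, 0.6]
gripper_width: 0.004
gripper_force: 0.0
```

>>> arm_command --deltas '[{"delta_pos": [-5,0,0],"roll": 0},{"delta_pos": [-6,0,0],"roll": 0},{"delta_pos": [-7,0,0],"roll": 0},{"delta_pos": [-7,0,0],"roll": 0},{"delta_pos": [-5,0,0],"roll": 0}]'

```text
t: 19.2
position: [0.613, 0.1496, 0.151]
orientation: [[1.0, 0.019, 0.001], [0.019, -1.0, -0.0], [0.001, 0.0, -1.0]]
contact_force: [1.5, 0.8, 3.1]
gripper_width: -0.003
gripper_force: 1.0
```

>>> arm_command --deltas '[{"delta_pos": [-7,0,1],"roll": 0},{"delta_pos": [-7,0,1],"roll": 0},{"delta_pos": [-7,0,2],"roll": 0},{"delta_pos": [-7,0,3],"roll": 0},{"delta_pos": [-7,0,3],"roll": 0}]'

```text
t: 19.7
position: [0.5778, 0.1489, 0.1398]
orientation: [[1.0, 0.019, -0.0], [0.019, -1.0, -0.0], [-0.0, 0.0, -1.0]]
contact_force: [0.4, -0.2, 2.4]
gripper_width: 0.001
gripper_force: 1.0
```

>>> arm_command --deltas '[{"delta_pos": [-6,0,3],"roll": 0},{"delta_pos": [-6,0,4],"roll": 0},{"delta_pos": [-6,0,4],"roll": 0},{"delta_pos": [-6,0,5],"roll": 0}]'

```text
t: 20.1
position: [0.5539, 0.1485, 0.1238]
orientation: [[1.0, 0.019, -0.0], [0.019, -1.0, -0.0], [-0.0, 0.0, -1.0]]
contact_force: [-0.8, -0.6, 2.2]
gripper_width: 0.003
gripper_force: 1.2
```

>>> arm_command --deltas '[{"delta_pos": [-5,0,4],"roll": 0},{"delta_pos": [-5,0,4],"roll": 0},{"delta_pos": [-5,0,5],"roll": 0},{"delta_pos": [-6,0,5],"roll": 0},{"delta_pos": [-6,0,5],"roll": 0}]'

```text
t: 20.6
position: [0.527, 0.148, 0.1007]
orientation: [[1.0, 0.019, 0.0], [0.019, -1.0, 0.0], [0.0, -0.0, -1.0]]
contact_force: [2.5, -0.3, 1.3]
gripper_width: -0.001
gripper_force: 0.7
```

>>> arm_command --deltas '[{"delta_pos": [-6,0,4],"roll": 0},{"delta_pos": [-6,0,4],"roll": 0},{"delta_pos": [-6,0,4],"roll": 0},{"delta_pos": [-4,0,4],"roll": 0}]'

```text
t: 21.0
position: [0.5049, 0.1476, 0.0849]
orientation: [[1.0, 0.019, -0.0], [0.019, -1.0, 0.0], [-0.0, -0.0, -1.0]]
contact_force: [0.9, 0.6, 1.2]
gripper_width: 0.0
gripper_force: 0.7
```

>>> arm_command --deltas '[{"delta_pos": [-2,0,2],"roll": 0},{"delta_pos": [0,0,2],"roll": 0},{"delta_pos": [0,0,2],"roll": 0},{"delta_pos": [0,0,1],"roll": 0}]'

```text
t: 21.4
position: [0.5024, 0.1476, 0.0785]
orientation: [[1.0, 0.019, -0.003], [0.019, -1.0, -0.0], [-0.003, 0.0, -1.0]]
contact_force: [-10.2, -0.6, 14.6]
gripper_width: 0.002
gripper_force: 7.3
```

>>> arm_command --deltas '[{"delta_pos": [0,0,1.5],"roll": 0},{"delta_pos": [0,0,1.5],"roll": 0},{"delta_pos": [0,0,1],"roll": 0}]'

```text
t: 21.7
position: [0.5035, 0.1475, 0.0739]
orientation: [[1.0, 0.019, -0.0], [0.019, -1.0, -0.0], [-0.0, 0.0, -1.0]]
contact_force: [0.4, -0.8, 0.5]
gripper_width: -0.0
gripper_force: 0.0
```

>>> arm_command --deltas '[{"delta_pos": [0,0,1],"roll": 0},{"delta_pos": [0,0,0.7],"roll": 0},{"delta_pos": [0,0,0],"roll": 0}]'

```text
t: 22.0
position: [0.5034, 0.1475, 0.0724]
orientation: [[1.0, 0.019, -0.0], [0.019, -1.0, -0.0], [-0.0, 0.0, -1.0]]
contact_force: [-0.1, -0.1, 1.9]
gripper_width: -0.003
gripper_force: 0.9
```

>>> arm_command --deltas '[{"delta_pos": [0,0,0.7],"roll": 0},{"delta_pos": [0,0,0],"roll": 0}]'

```text
t: 22.2
position: [0.5034, 0.1475, 0.0719]
orientation: [[1.0, 0.019, -0.0], [0.019, -1.0, -0.0], [-0.0, 0.0, -1.0]]
contact_force: [-2.5, -0.3, 3.2]
gripper_width: 0.002
gripper_force: 1.9
```

>>> arm_command --deltas '[{"delta_pos": [0,0,1],"roll": 0},{"delta_pos": [0,0,0],"roll": 0}]'

```text
t: 22.4
position: [0.5033, 0.1475, 0.0713]
orientation: [[1.0, 0.019, -0.0], [0.019, -1.0, -0.0], [-0.0, 0.0, -1.0]]
contact_force: [-4.9, -1.1, 9.8]
gripper_width: 0.0
gripper_force: 4.9
```

>>> arm_command --deltas '[{"delta_pos": [0,0,-10],"roll": 0},{"delta_pos": [0,0,-30],"roll": 0},{"delta_pos": [-40,20,-30],"roll": 0},{"delta_pos": [-40,30,0],"roll": 0},{"delta_pos": [-30,40,0],"roll": 0}]'

```text
t: 22.9
position: [0.3965, 0.0569, 0.1393]
orientation: [[1.0, 0.021, 0.002], [0.021, -1.0, -0.0], [0.002, 0.0, -1.0]]
contact_force: [0.7, -0.6, 0.2]
gripper_width: 0.003
gripper_force: 0.0
```

>>> arm_command --deltas '[{"delta_pos": [0,45,0],"roll": 0},{"delta_pos": [0,45,0],"roll": 0},{"delta_pos": [0,0,0],"roll": 0},{"delta_pos": [0,0,0],"roll": 0}]'

```text
t: 23.3
position: [0.3998, -0.0337, 0.1389]
orientation: [[1.0, 0.016, 0.001], [0.016, -1.0, -0.0], [0.001, 0.0, -1.0]]
contact_force: [0.2, 0.1, -0.4]
gripper_width: -0.001
gripper_force: 0.0
```

Run:
```python
from h import *
s=ctrl.camera("side");t=ctrl.camera("top");o=ctrl.observe();print(o["position"],o["t"],o["contact_force"])
cv2.imwrite("pics/c10.png",np.hstack([crop(s,300,160,100,150,4),crop(t,220,160,100,150,4)])[:600])
a=cv2.imread("pics/side0.png");print(np.abs(s[185:245,322:376].astype(int)-a[185:245,322:376]).mean())
```

```text
[ 0.39971308 -0.03227317  0.1386816 ] 23.4 [-0.14742168 -0.03821732  0.32404359]
3.9228395061728394
```

View pics/c10.png

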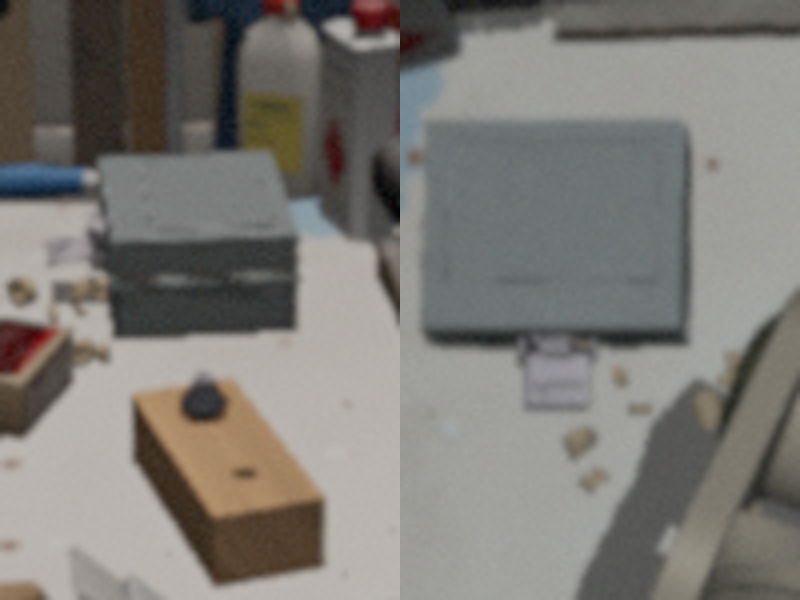

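The case is shut and has not moved: the lid corners at crop (424,120) and (688,120) match the first picture. The bevel cutter is still in its block. The lid has stayed down for a second with the robot clear of it, so the catch is holding.

```bash
python3 -c "
from cell import ctrl
print(ctrl.close_job())"
```

```text
the job is handed in; nothing more can be done
None
```

The straight cutter is seated fully home in the case and the lid is shut and held by its catch; the case and the bevel cutter are where they were, and I handed the job in at about 23 s (no verdict was returned).

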